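# Slide the tall soap pump bottle into its empty bay

### The job

Gently push the tall pump bottle across the wash-up table into the empty one of the two low steel bays, until the whole of its foot is inside the bay, between the side walls, and leave it standing there. Keep it upright on the table all the way: do not squeeze it between the fingers, lift it or tip it. Leave the other crockery and containers where they are.

Things in the scene. Friction and masses are not known exactly. Their poses are not given: they have to be found in the camera images.
- pump_bottle: tall white pump bottle, loose, about 0.4 kg: round straight-sided foot 72 mm across, 45 mm high; then a cone, 38 mm across at 95 mm, 26 mm at 195 mm; 32 mm collar to 211 mm; grey pump head to 250 mm, its spout along +x reaching 44 mm from the axis. Origin: centre of underside, z up. Slides if pushed low on the foot; can tip if pushed above 45 mm or by the gripper's body.
- bay_empty: the empty bay: low U of sheet steel fixed to the table, no floor, walls 4 mm thick and 40 mm high, inside 110 mm long and 110 mm wide, open towards its -x (roughly the robot's side). Origin on the table at the centre of the inside: +x points from the open mouth (at x = -55 mm) to the back wall (inner face at x = +55 mm), side walls' inner faces at y = +-55 mm.
- bay_used: the other bay, identical in shape and axes, in which the squat tub stands; the two bays stand side by side, either one on the left.
- tub: squat white tub with grey lid, 76 mm in diameter, 103 mm high, standing in the other bay; leave it. Origin at the centre of its underside.
- mug: white mug, 80 mm in diameter and 90 mm high, handle along its +y, to the left of the work; leave it. Origin at the centre of its underside.
- tumbler: clear tumbler, 68 mm in diameter, 100 mm high, to the right of the work; leave it. Origin at the centre of its underside.
- jar: clear jar with steel lid, 70 mm in diameter, 100 mm high, right of the bays; leave it. Origin at the centre of its underside.
- brush: white dish brush lying left of the bays, along its own x; leave it. Origin on its underside.
There are look-alikes about, which are no part of the job. Of the things like the pump_bottle, leave any that is purple; of the rest the larger one is meant.

How it is judged (in metres and radians):
At the end, for the whole second after the job is handed in: The whole foot of the pump bottle is inside the empty bay (its axis no more than 21 mm before the centre of the bay and within 23 mm of it sideways and towards the back), it stands upright (within 0.06 rad) on the table at rest, and every other loose thing is within 30 mm of where it began (x of pump_bottle in the frame of bay_empty between -0.021 and 0.023 m and y of pump_bottle in the frame of bay_empty between -0.023 and 0.023 m and angle between pump_bottle's own z axis and vertical below 0.06 rad and height (world z) of pump_bottle below 0.004 m and linear speed of pump_bottle below 0.01 m/s and distance of each of tub, mug, tumbler, jar, brush from where it was at the start of the episode below 0.03 m); the robot touches nothing.
It fails at once if the pump bottle is lifted off the table (height (world z) of pump_bottle above 0.012 m).
It fails at once if the pump bottle is tipped by more than about 14 degrees (angle between pump_bottle's own z axis and vertical above 0.25 rad).
It fails at once if the pump bottle is squeezed, or pushed with more than 25 N (contact force between pump_bottle and the fingers above 25 N).
It fails at once if another container or piece of crockery is shoved aside (distance of any of tub, mug, tumbler, jar, brush from where it was at the start of the episode above 0.03 m).
It also fails if it takes over 64 s, if anything falls off the work surface, if the arm or the gripper's body presses on something with over 40 N, if the wrist force passes 120 N, or if a joint passes its speed limit or range.

### The arm

A 7-joint arm with a two-finger parallel gripper is mounted at the origin on the work surface. World frame = base frame: x ahead of the robot, y to its left, z up, the work surface at z = 0. Lengths are in m, angles in degrees, forces in N, time in s.
With the tool pointing down it reaches from about 0.4 to 0.875 m from the base axis. Payload 6.5 kg.
Tool frame: the origin (TCP) lies on the mounting face of the last link; the fingertips stand 166 mm ahead of it and the grasp point (between the pads) lies env.grasp_offset ahead of it (env.grasp_offset is the distance from the TCP to the grasp point, in m); z points along the fingers, y is the direction in which the jaws open and shut (so a half turn about z gives the same grasp; the last joint's range is limited). The gripper opens to 88 mm and grips with 3 to 60 N. Pads are 18 mm wide; open, the fingers measure 123 mm over their backs; the gripper's body (75 mm by 187 mm) begins 45 mm behind the grasp point.
Start: joints at [-75.986, 30.733, -0.252, 88.115, 0.149, 61.152, -4.079], TCP at [0.199, 0.619, 0.405] pointing down, gripper open.
Joint ranges: [-154.64, 154.64], [-21.42, 123.67], [-72.66, 72.17], [13.99, 137.28], [-74.86, 254.86], [10.95, 109.41], [-158.01, 158.01]. Speed limits (degrees/s): [136.94, 136.94, 180, 180, 180, 180, 180].

### API

Orientations are given as a 3x3 rotation matrix whose columns are the frame's x, y, z axes.
In Python, from bench import env, viewer gives the robot as it stands.
- The arm moves only by the tool apply_moves, never from a script. Its argument "targets" is text: rows parted by semicolons, each of 7 numbers parted by spaces: the opening in per cent of the stroke, from 0 (shut) to 100 (fully open), then the shift along the world's x, y, z in cm, then the turn, a rotation vector about the world's x, y, z in rad. A call has 1 to 10 rows; each row is the pose to reach, as a shift and turn from the pose commanded when the call began; what a row does not reach only later rows make up. A row lasts 1/10 s, in which the tool goes at most 50 mm and 8.59 degrees, less where a joint would pass 70% of its speed; a pose out of reach is approached as far as the arm can. A call with a gripper value outside its range is refused whole. The fingers move at their own pace and stop on an object; "grip_force" is the grip in N (left out, the last holds). Time passes only in rows, so rows that repeat a pose let the fingers close. It gives the time, the measured TCP pose, the force and the opening at its end, in the units of the state.
- env.get_state(): the state, without advancing time (a new reading comes with each control period).
- viewer.snapshot(name): name is "scene" or "top" or "wrist"; returns (picture, depth): 384x512x3 uint8, red, green, blue; 384x512 float32, m along the optical axis (not along the pixel's ray), 0 where there is no reading.
- viewer.get_calibration(name): a dict with "camera_matrix" (3x3 intrinsics, pixels), "R" (3x3) and "t" (3): a world point X has camera coordinates R X + t; the wrist camera has in their place "T_tool_cam" (4x4, takes a point from camera to tool coordinates, whose origin is the TCP and whose axes are the flange's). Camera axes: x right, y down, z forward; pixel columns grow to the right and rows downward; lengths in m; the calibration is good to about 2 mm. A picture is of the moment at which its call begins: read the wrist's pose just before it. get_calibration takes no time and is no camera call.
- env.sign_off(): hands the job in, once; it reports no verdict.
The state is a dict: "t": time; "q": joint angles; "joint_vel": joint speeds; "joint_efforts": joint torques, N m; "tool_pos": TCP position; "tool_rot": TCP orientation; "contact_force": force on the tool from outside, world axes, zero at the start; "torque": the same for the moment, N m; "width": finger opening in m.
Only numpy, scipy, OpenCV 4.12 (cv2) and the standard library are available. Lean on these libraries where they do the work, as an engineer would, in place of code of your own. Each camera call takes 0.05 s, during which the arm holds its last target. There are 200 camera calls.

## Working session

There is one attempt and no reset: what is moved stays moved. The work goes in short steps, Python scripts to look and compute and a tool call to move; the robot and the scene stay as the last step left them, time stands still between calls to the robot, and variables do not carry over. Pictures are saved under pics/ and viewed, about 8 in all and at most 12, crops included, and the job is handed in when it is done.

Besides the shell and the picture viewer there is one more tool, called after "Request:" by a JSON object that holds its "api" and its "payload", one argument or row to a line. apply_moves: Moves the arm, as the interface text tells. Its arguments: {"type":"object","properties":{"targets":{"type":"string"},"grip_force":{"type":"number"}},"required":["targets"]}

```bash
mkdir -p pics; ls
python3 - <<'E'
from bench import env, viewer
import cv2,numpy as np
s=env.get_state();print(s['t'],s['tool_pos'],s['tool_rot'],s['width'],env.grasp_offset)
for n in('scene','top'):
    p,d=viewer.snapshot(n);cv2.imwrite(f'pics/{n}0.png',cv2.cvtColor(p,cv2.COLOR_RGB2BGR));np.savez(f'{n}0.npz',p=p,d=d,**viewer.get_calibration(n))
    c=viewer.get_calibration(n);print(n,c)
E
```

```text
pics
0.0 [0.19869018 0.61855532 0.40385636] [[-9.52118385e-01  3.05729381e-01 -3.56627590e-04]
 [ 3.05729544e-01  9.52116968e-01 -1.65063816e-03]
 [-1.65097404e-04 -1.68063453e-03 -9.99998574e-01]] 0.087937140275955 0.1473
scene {'camera_matrix': array([[446.44523616,   0.        , 253.86004349],
       [  0.        , 446.44523616, 180.81845303],
       [  0.        ,   0.        ,   1.        ]]), 'R': array([[ 0.32149153,  0.94687701,  0.00819273],
       [ 0.67504355, -0.22311175, -0.7032335 ],
       [-0.66404774,  0.23161406, -0.71091175]]), 't': array([-0.18286439, -0.34094675,  1.34974671])}
top {'camera_matrix': array([[351.92139818,   0.        , 255.8647761 ],
       [  0.        , 351.92139818, 194.0952324 ],
       [  0.        ,   0.        ,   1.        ]]), 'R': array([[ 0.00541409, -0.99996317,  0.00665867],
       [-0.98505497, -0.00647949, -0.17211833],
       [ 0.17215513, -0.00562729, -0.98505378]]), 't': array([0.006217  , 0.53213662, 0.6693453 ])}
```

View pics/top0.png

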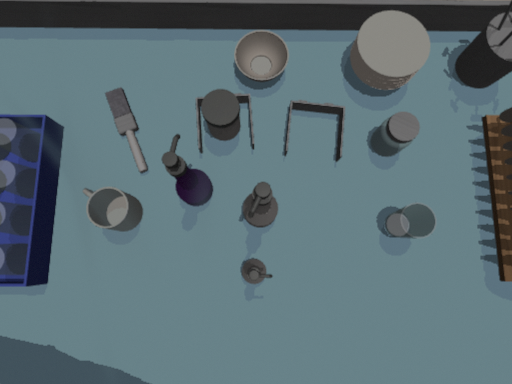

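View pics/scene0.png

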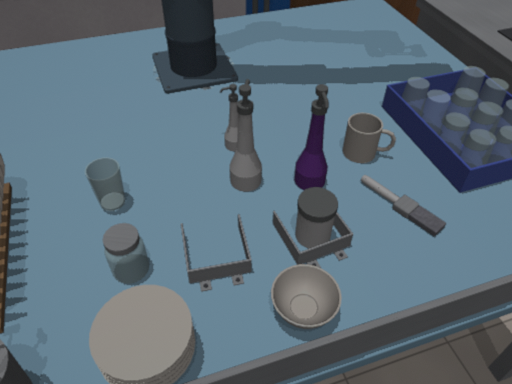

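The empty bay is the right one in the top view, around (315,130). The target is the larger white bottle, with its foot at (260,210). The purple one at (195,187) and the small one at (254,270) are the look-alikes. Next I measure.

```bash
cat > h.py <<'E'
import numpy as np, cv2
from scipy.optimize import least_squares
def cloud(d,K,R,t):
    v,u=np.indices(d.shape); m=d>0
    c=np.stack([(u-K[0,2])/K[0,0]*d,(v-K[1,2])/K[1,1]*d,d],-1)
    X=(c-t)@R; X[~m]=np.nan
    return X
def circ(P,r):
    return least_squares(lambda c:np.hypot(*(P-c).T)-r,P.mean(0)+1e-3,loss='soft_l1',f_scale=.002)
E
python3 - <<'E'
from h import *
for n in('top','scene'):
    z=np.load(n+'0.npz');X=cloud(z['d'],z['camera_matrix'],z['R'],z['t']);np.save(n+'X.npy',X)
    f=X[np.isfinite(X[...,0])]
    print(n,'table z',np.median(f[(abs(f[:,2])<.02)],0))
    m=np.zeros(X.shape[:2],bool)
    if n=='top': m[185:230,238:282]=1; b=(slice(95,165),slice(278,350))
    else: m[135:195,222:268]=1; b=(slice(212,285),slice(175,255))
    Z=X[...,2]
    Q=X[m&(Z>.008)&(Z<.043)]; r=circ(Q[:,:2],.036);print('foot',len(Q),r.x,np.abs(r.fun).mean())
    Q=X[m&(Z>.197)&(Z<.26)];print('head',len(Q),Q.mean(0) if len(Q) else 0)
    B=X[b].reshape(-1,3);B=B[(B[:,2]>.012)&(B[:,2]<.05)]
    print('bay',len(B),B.min(0),B.max(0)); np.save(n+'B.npy',B)
    # bay fit: points on U, theta
    def res(p):
        c,s=np.cos(p[2]),np.sin(p[2]);q=(B[:,:2]-p[:2])@np.array([[c,-s],[s,c]])
        x,y=q.T
        dd=np.minimum(np.hypot(abs(y)-.057,np.maximum(0,np.maximum(x-.059,-.055-x))),np.hypot(x-.057,np.maximum(0,abs(y)-.059)))
        return dd
    best=min((least_squares(res,[*((B.min(0)+B.max(0))/2)[:2],a],loss='soft_l1',f_scale=.003) for a in np.radians([-20,-10,0,10,20])),key=lambda r:r.cost)
    print('bay',best.x[:2],np.degrees(best.x[2]),np.median(best.fun))
    # others
for nm,(u,v) in dict(tub=(222,100),jar=(402,125),tumbler=(418,218),purple=(195,187),small=(254,270),mug=(108,205)).items():
    X=np.load('topX.npy')[v-6:v+7,u-6:u+7].reshape(-1,3);print(nm,np.nanmedian(X,0))
E
```

```text
top table z [ 4.81448589e-01  5.52526129e-03 -1.65514191e-05]
foot 40 [0.50378963 0.00151084] 0.00011186392965577118
head 430 [0.49398594 0.00453515 0.23592263]
bay 719 [ 0.61325695 -0.1791452   0.01203847] [ 0.7375203  -0.05115043  0.04443427]
bay [ 0.67271441 -0.11426178] -6.1171758041407065 0.0007930155267548422
scene table z [ 0.51470293 -0.04889623  0.00114934]
foot 508 [0.50090265 0.00066094] 0.02213135044333361
head 0 0
bay 954 [ 0.61533287 -0.18068008  0.01200092] [ 0.74011263 -0.05190621  0.0442345 ]
bay [ 0.67571823 -0.11677389] -6.103245342995939 0.0008230314801932759
tub [0.70881103 0.0770765  0.10294823]
jar [ 0.66145152 -0.27425662  0.09999575]
tumbler [ 0.48508475 -0.3168072   0.04989686]
purple [0.53571359 0.12480346 0.09149143]
small [0.38492212 0.01241769 0.14499827]
mug [0.51222012 0.32077203 0.00883838]
```

```bash
cat >> h.py <<'E'
from scipy.spatial.transform import Rotation as Ro
def pose(C,psi,al,axis='y'):
    """fingertip centre C, forward heading psi(deg), tilt al(deg), tool axis lying along forward"""
    p,a=np.radians([psi,al]);f=np.array([np.cos(p),np.sin(p),0]);Z=np.array([0,0,1.])
    z=-np.cos(a)*Z+np.sin(a)*f; e=np.cos(a)*f+np.sin(a)*Z
    if axis=='y': R=np.stack([np.cross(e,z),e,z],1)
    else: R=np.stack([e,np.cross(z,e),z],1)
    return np.array(C)-.166*z,R
def go(s,T,R):
    rv=Ro.from_matrix(R@np.array(s['tool_rot']).T).as_rotvec()
    print('shift cm',np.round(100*(T-s['tool_pos']),2),'rv',np.round(rv,4),'deg',np.degrees(np.linalg.norm(rv)).round(1),'TCP',T.round(4))
E
python3 - <<'E'
from h import *
from bench import env
for n in('top','scene'):
    X=np.load(n+'X.npy');X=X[np.isfinite(X[...,0])];
    for nm,c in dict(bottle=(.504,.0015),purple=(.55,.13),small=(.38,.012)).items():
        c=np.array(c);r=.036
        for it in range(3):
            lo=.008
            Q=X[(X[:,2]>lo)&(X[:,2]<.03)&(np.hypot(*(X[:,:2]-c).T)<.05)][:,:2]
            if len(Q)<8: break
            if nm!='bottle':
                f=least_squares(lambda q:np.hypot(*(Q-q[:2]).T)-q[2],[*c,.03],loss='soft_l1',f_scale=.002);c=f.x[:2];r=f.x[2]
            else: f=circ(Q,.036);c=f.x
        print(n,nm,len(Q),c,r)
f=np.array([np.cos(np.radians(-55)),np.sin(np.radians(-55))])
C=np.array([.503,.001])-f*(.036+.059+.035)
T,R=pose([*C,.0215],-55,17); print(T,R); go(env.get_state(),T,R)
E
```

```text
top bottle 22 [0.50375686 0.00144088] 0.036
top purple 68 [0.54866489 0.13940241] 0.035763288095430806
top small 4 [0.38  0.012] 0.036
scene bottle 219 [0.50295878 0.00131677] 0.036
scene purple 195 [0.54826909 0.1389436 ] 0.03585229437097389
scene small 84 [0.3790251 0.0114559] 0.022674529021457154
[0.40059727 0.14724625 0.18024659] [[ 8.19152044e-01  5.48513874e-01  1.67697520e-01]
 [ 5.73576436e-01 -7.83358996e-01 -2.39496880e-01]
 [-2.77555756e-17  2.92371705e-01 -9.56304756e-01]]
shift cm [ 20.19 -47.14 -22.37] rv [ 0.0553 -0.3648 -2.2003] deg 127.8 TCP [0.4006 0.1472 0.1802]
```

Request:
{"api": "apply_moves", "payload": {
  "targets": "100 0 0 6 0 0 0;100 0 0 6 0 0 0;100 3 -6 6 0.008 -0.052 -0.314;100 5 -12 6 0.012 -0.078 -0.47;100 7 -17 6 0.016 -0.104 -0.63;100 9 -21 6 0.02 -0.13 -0.78;100 11 -26 6 0.024 -0.156 -0.94;100 13 -31 6 0.028 -0.182 -1.1;100 15 -35 6 0.032 -0.208 -1.25;100 17 -39 6 0.035 -0.234 -1.41"
}}

```text
t: 1.1
tool_pos: [0.3579, 0.2499, 0.4647]
tool_rot: [[-0.059, 0.984, 0.169], [0.994, 0.074, -0.08], [-0.091, 0.163, -0.982]]
contact_force: [1.5, 0.0, -0.0]
width: 0.0883
```

```bash
cat > n1.py <<'E'
from h import *
from bench import env
s=env.get_state();print(s['t'],s['tool_pos'],s['q'],s['contact_force'])
f=np.array([np.cos(np.radians(-55)),np.sin(np.radians(-55))])
T,R=pose([*(np.array([.5033,.0014])-f*(.036+.059+.035)),.0215],-55,17); go(s,T,R)
E
python3 n1.py
```

```text
1.1 [0.35785191 0.24991905 0.46468501] [-65.03141161   3.50331271  21.53308171 117.57287437  10.60757779
  55.73488222 -45.44890605] [ 1.47400247  0.02275635 -0.041835  ]
shift cm [  4.3  -10.23 -28.44] rv [ 0.0256 -0.1658 -1.0113] deg 58.7 TCP [0.4009 0.1476 0.1802]
```

Request:
{"api": "apply_moves", "payload": {
  "targets": "100 4 -10 0 0.026 -0.166 -1.011;100 4 -10 0 0.026 -0.166 -1.011;100 4 -10 0 0.026 -0.166 -1.011;100 4 -10 0 0.026 -0.166 -1.011;100 4 -10 0 0.026 -0.166 -1.011;100 4 -10 0 0.026 -0.166 -1.011;100 4 -10 0 0.026 -0.166 -1.011;100 4 -10 0 0.026 -0.166 -1.011;100 4 -10 0 0.026 -0.166 -1.011;100 4 -10 0 0.026 -0.166 -1.011"
}}

```text
t: 2.1
tool_pos: [0.3975, 0.1519, 0.4647]
tool_rot: [[0.814, 0.555, 0.168], [0.58, -0.779, -0.238], [-0.001, 0.292, -0.957]]
contact_force: [-0.5, -0.7, -0.8]
width: 0.0881
```

```bash
python3 n1.py
```

```text
2.1 [0.39752754 0.15194315 0.4646744 ] [-60.61649547   2.96947232  28.55804396 118.91026931  18.21250341
  58.85654072 -96.14524367] [-0.47971282 -0.68359818 -0.76378626]
shift cm [  0.34  -0.43 -28.44] rv [ 0.0002 -0.0016 -0.0083] deg 0.5 TCP [0.4009 0.1476 0.1802]
```

Descend, stopping 2 cm above the push height, then look.

Request:
{"api": "apply_moves", "payload": {
  "targets": "100 0.3 -0.4 -4 0 0 -0.008;100 0.3 -0.4 -8 0 0 -0.008;100 0.3 -0.4 -12 0 0 -0.008;100 0.3 -0.4 -16 0 0 -0.008;100 0.3 -0.4 -20 0 0 -0.008;100 0.3 -0.4 -23 0 0 -0.008;100 0.3 -0.4 -25 0 0 -0.008;100 0.3 -0.4 -26.4 0 0 -0.008;100 0.3 -0.4 -26.4 0 0 -0.008;100 0.3 -0.4 -26.4 0 0 -0.008"
}}

```text
t: 3.1
tool_pos: [0.4008, 0.148, 0.2009]
tool_rot: [[0.82, 0.548, 0.166], [0.573, -0.784, -0.24], [-0.001, 0.292, -0.956]]
contact_force: [-0.7, 0.7, -0.1]
width: 0.0882
```

```bash
python3 n1.py
cat > pic.py <<'E'
import sys,cv2,numpy as np
from bench import env,viewer
out=sys.argv[1];ims=[]
for n in('scene','top'):
    p,d=viewer.snapshot(n);np.savez(n+'1.npz',p=p,d=d,**viewer.get_calibration(n))
    c=p[60:310,130:380] if n=='scene' else p[60:310,130:380]
    ims.append(cv2.resize(c,(400,400),interpolation=cv2.INTER_CUBIC))
im=np.clip(np.hstack(ims).astype(float)*1.5,0,255).astype(np.uint8)
cv2.imwrite(out,cv2.cvtColor(im,cv2.COLOR_RGB2BGR))
E
python3 pic.py pics/a.png
```

```text
3.1 [0.40076218 0.14801059 0.20094303] [-52.97294055  34.72236346  24.59007393 129.72546653  10.80312065
  17.67478383 -97.78836544] [-0.67577273  0.68878552 -0.09659652]
shift cm [ 0.01 -0.04 -2.07] rv [ 0.0006 -0.0012  0.0013] deg 0.1 TCP [0.4009 0.1476 0.1802]
```

View pics/a.png

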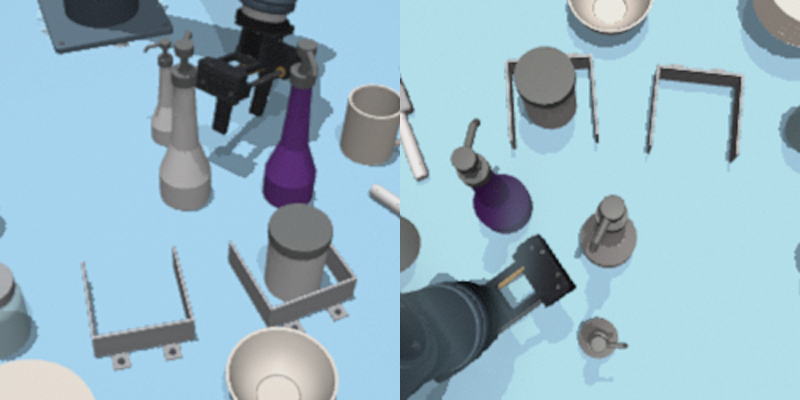

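Request:
{"api": "apply_moves", "payload": {
  "targets": "100 0 0 -0.7 0 0 0;100 0 0 -1.4 0 0 0;100 0 0 -2.05 0 0 0;100 0 0 -2.05 0 0 0;100 0.57 -0.82 -2.05 0 0 0;100 1.15 -1.64 -2.05 0 0 0;100 1.6 -2.3 -2.05 0 0 0;100 1.6 -2.3 -2.05 0 0 0"
}}

```text
t: 4.0
tool_pos: [0.4174, 0.1235, 0.1805]
tool_rot: [[0.822, 0.545, 0.166], [0.569, -0.786, -0.241], [-0.001, 0.293, -0.956]]
contact_force: [-0.5, 0.4, -0.1]
width: 0.0881
```

```bash
python3 n1.py
python3 - <<'E'
from bench import viewer
import cv2,numpy as np
p,_=viewer.snapshot('scene');c=p[80:210,190:340]
cv2.imwrite('pics/b.png',cv2.cvtColor(np.clip(cv2.resize(c,(750,600))*1.5,0,255).astype('uint8')[...,:3],cv2.COLOR_RGB2BGR))
E
```

```text
4.0 [0.41740544 0.12346032 0.18051134] [-47.93752085  37.77252186  23.40638745 128.9822403   11.6857926
  14.25422727 -95.82905432] [-0.51740194  0.41185348 -0.11673334]
shift cm [-1.65  2.42 -0.03] rv [ 0.0006 -0.0002  0.005 ] deg 0.3 TCP [0.4009 0.1476 0.1802]
```

View pics/b.png

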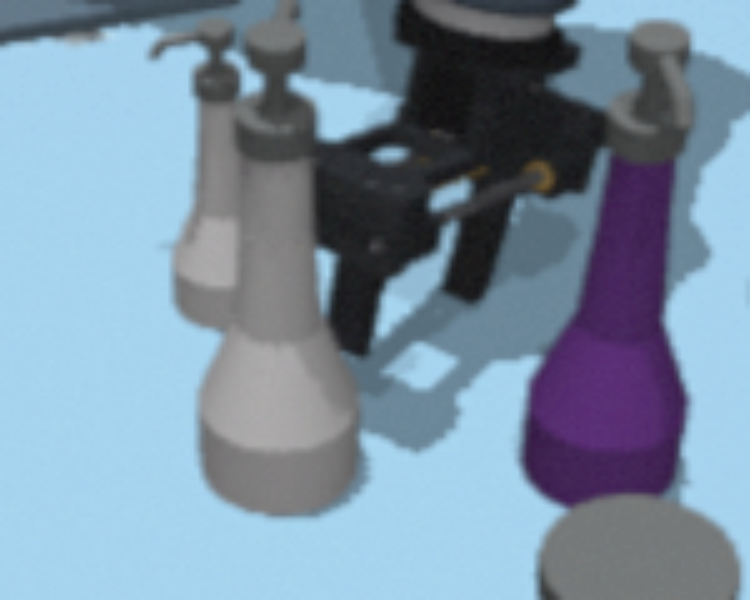

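Request:
{"api": "apply_moves", "payload": {
  "targets": "100 0.23 -0.33 0 0 0 0;100 0.46 -0.66 0 0 0 0;100 0.63 -0.9 0 0 0 0;100 0.8 -1.15 0 0 0 0;100 0.97 -1.4 0 0 0 0;100 1.15 -1.64 0 0 0 0;100 1.32 -1.89 0 0 0 0;100 1.5 -2.13 0 0 0 0;100 1.5 -2.13 0 0 0 0"
}}

```text
t: 4.95
tool_pos: [0.4318, 0.1033, 0.1802]
tool_rot: [[0.821, 0.547, 0.166], [0.571, -0.785, -0.24], [-0.001, 0.292, -0.956]]
contact_force: [0.1, -0.0, -0.1]
width: 0.088
```

```bash
cat > track.py <<'E'
from h import *
from bench import env,viewer
import sys
bay=np.array([.6742,-.1155]);a=np.radians(-6.1);B=np.array([[np.cos(a),-np.sin(a)],[np.sin(a),np.cos(a)]])
def foot(n,c,t=.05,k=6):
    _,d=viewer.snapshot(n);q=viewer.get_calibration(n);X=cloud(d,q['camera_matrix'],q['R'],q['t']);X=X[np.isfinite(X[...,0])]
    r=None
    for i in range(k):
        Q=X[(X[:,2]>.006)&(X[:,2]<.03)&(abs(np.hypot(*(X[:,:2]-c).T)-.036)<(.02 if i<3 else .006))][:,:2]
        if len(Q)<8: break
        r=circ(Q,.036);c=r.x
    # collar/neck: lean estimate
    N=X[(X[:,2]>.13)&(X[:,2]<.19)&(np.hypot(*(X[:,:2]-c).T)<.03)]
    return c,len(Q),(np.abs(r.fun).mean() if r is not None else None),(N[:,:2].mean(0)-c if len(N) else None)
c0=np.array([float(sys.argv[1]),float(sys.argv[2])])
s=env.get_state();print('t',s['t'],'TCP',s['tool_pos'],'F',s['contact_force'].round(1),'q',np.round(s['q'],1))
for n in('scene','top'):
    c,k,e,l=foot(n,c0);print(n,c.round(4),k,e,'bay',((c-bay)@B).round(4),'lean',l)
E
python3 track.py .509 -.007
```

```text
t 4.95 TCP [0.43183349 0.10325514 0.18023183] F [ 0.1 -0.  -0.1] q [-44.   37.9  22.8 128.1  12.7  13.9 -93.4]
scene [ 0.5106 -0.0097] 242 0.0007475774818650537 bay [-0.174   0.0878] lean [ 0.00912775 -0.00116466]
top [ 0.5112 -0.009 ] 12 0.00011385923388020196 bay [-0.1734  0.0886] lean [-0.01141434  0.00112949]
```

Request:
{"api": "apply_moves", "payload": {
  "targets": "100 0.29 -0.41 0 0 0 0;100 0.57 -0.82 0 0 0 0;100 0.86 -1.23 0 0 0 0;100 1.15 -1.64 0 0 0 0;100 1.43 -2.05 0 0 0 0;100 1.72 -2.46 0 0 0 0;100 2.01 -2.87 0 0 0 0;100 2.29 -3.28 0 0 0 0;100 2.58 -3.69 0 0 0 0;100 2.75 -3.93 0 0 0 0"
}}

```text
t: 6.05
tool_pos: [0.4594, 0.0639, 0.1803]
tool_rot: [[0.821, 0.547, 0.166], [0.571, -0.785, -0.24], [-0.001, 0.292, -0.956]]
contact_force: [-1.4, 0.8, -0.3]
width: 0.0881
```

```bash
python3 track.py .538 -.048
```

```text
t 6.05 TCP [0.45938112 0.06390629 0.18025296] F [-1.4  0.8 -0.3] q [-36.6  38.3  21.4 125.9  14.3  13.8 -88.9]
scene [ 0.5379 -0.0488] 238 0.0007121761318354559 bay [-0.1426  0.0518] lean [ 0.00907016 -0.00053322]
top [ 0.5387 -0.0482] 10 0.00011303496243429967 bay [-0.1419  0.0525] lean [-0.00923865  0.00502506]
```

Request:
{"api": "apply_moves", "payload": {
  "targets": "100 0.29 -0.41 0 0 0 0;100 0.69 -0.98 0 0 0 0;100 1.09 -1.56 0 0 0 0;100 1.49 -2.13 0 0 0 0;100 1.9 -2.7 0 0 0 0;100 2.3 -3.28 0 0 0 0;100 2.7 -3.85 0 0 0 0;100 3.1 -4.42 0 0 0 0;100 3.5 -5 0 0 0 0;100 3.8 -5.4 0 0 0 0"
}}

```text
t: 7.15
tool_pos: [0.4974, 0.0097, 0.1802]
tool_rot: [[0.821, 0.547, 0.166], [0.571, -0.785, -0.24], [-0.001, 0.292, -0.956]]
contact_force: [-0.9, 1.6, -0.4]
width: 0.0881
```

Request:
{"api": "apply_moves", "payload": {
  "targets": "100 0 0 0 0 0 0;100 -0.57 0.82 0 0 0 0;100 -1.15 1.64 0 0 0 0;100 -2 2.87 0 0 0 0;100 -2.87 4.1 0 0 0 0;100 -2.87 4.1 0 0 0 0"
}}

```text
t: 7.75
tool_pos: [0.467, 0.054, 0.1799]
tool_rot: [[0.818, 0.551, 0.166], [0.576, -0.782, -0.239], [-0.002, 0.291, -0.957]]
contact_force: [0.3, -0.1, -1.0]
width: 0.0881
```

```bash
python3 track.py .577 -.104
```

```text
t 7.75 TCP [0.46696845 0.05402873 0.1798968 ] F [ 0.3 -0.1 -1. ] q [-34.4  38.4  20.7 125.2  14.9  13.9 -87.7]
scene [ 0.5762 -0.1039] 249 0.0006173652574190876 bay [-0.0987  0.0012] lean [ 0.01152528 -0.00213396]
top [ 0.5771 -0.1036] 80 0.00021181120191838672 bay [-0.0979  0.0015] lean [-0.00795673  0.0078869 ]
```

```bash
cat > n2.py <<'E'
from h import *
from bench import env
import sys
gap,al,h=map(float,sys.argv[1:4])
s=env.get_state();print(s['t'],s['tool_pos'],np.round(s['q'],1),s['contact_force'].round(1),s['width'])
f=np.array([np.cos(np.radians(-6.1)),np.sin(np.radians(-6.1))])
T,R=pose([*(np.array([.5767,-.1037])-f*(.045+gap)),h],-6.1,al,'x'); go(s,T,R)
E
python3 n2.py .03 18 .025
```

```text
7.85 [0.46822038 0.05209186 0.18026673] [-34.2  38.4  20.7 125.1  14.9  13.9 -87.6] [ 0.2 -0.   0.7] 0.08824807530267334
shift cm [ -1.71 -14.24   0.26] rv [ 0.3695 -0.2341 -0.6595] deg 45.3 TCP [ 0.4511 -0.0903  0.1829]
```

Request:
{"api": "apply_moves", "payload": {
  "targets": "100 0 0 3 0 0 0;100 0 0 7 0 0 0;100 0 0 11 0 0 0;100 0 0 15 0 0 0;100 0 0 19 0 0 0;100 0 0 23 0 0 0;25 0 0 26 0 0 0;25 0 0 26 0 0 0"
}}

```text
t: 8.65
tool_pos: [0.4698, 0.0506, 0.4443]
tool_rot: [[0.821, 0.544, 0.173], [0.571, -0.786, -0.237], [0.007, 0.294, -0.956]]
contact_force: [-0.4, -0.0, -0.3]
width: 0.0738
```

```bash
python3 n2.py .03 18 .025
```

```text
8.65 [0.4697596  0.05063345 0.44426108] [-37.    8.7  22.1 116.   16.4  51.  -80.3] [-0.4 -0.  -0.3] 0.0737813250024881
shift cm [ -1.86 -14.09 -26.14] rv [ 0.3683 -0.2264 -0.655 ] deg 45.0 TCP [ 0.4511 -0.0903  0.1829]
```

Request:
{"api": "apply_moves", "payload": {
  "targets": "25 -0.3 -2.5 0 0.061 -0.038 -0.11;25 -0.6 -5 0 0.123 -0.075 -0.22;25 -0.9 -7.5 0 0.184 -0.113 -0.33;25 -1.3 -10 0 0.245 -0.151 -0.44;25 -1.6 -12.5 0 0.307 -0.19 -0.55;25 -1.9 -14.1 0 0.368 -0.226 -0.655;25 -1.9 -14.1 -3 0.368 -0.226 -0.655;25 -1.9 -14.1 -7 0.368 -0.226 -0.655;25 -1.9 -14.1 -10 0.368 -0.226 -0.655;25 -1.9 -14.1 -12 0.368 -0.226 -0.655"
}}

```text
t: 9.65
tool_pos: [0.448, -0.0902, 0.3174]
tool_rot: [[0.949, -0.104, 0.296], [-0.099, -0.995, -0.032], [0.298, 0.001, -0.955]]
contact_force: [0.6, 0.3, 0.1]
width: 0.0219
```

```bash
python3 n2.py .03 18 .025
```

```text
9.65 [ 0.44802448 -0.09015507  0.31742901] [-14.8  17.4  23.8 128.4 -22.   19.4 -69.2] [0.6 0.3 0.1] 0.021936129734746384
shift cm [ 3.100e-01 -1.000e-02 -1.346e+01] rv [-0.0001 -0.0116 -0.0024] deg 0.7 TCP [ 0.4511 -0.0903  0.1829]
```

Request:
{"api": "apply_moves", "payload": {
  "targets": "25 0.3 0 -2 0 -0.01 0;25 0.3 0 -4 0 -0.01 0;25 0.3 0 -6 0 -0.01 0;25 0.3 0 -8 0 -0.01 0;25 0.3 0 -8 0 -0.01 0"
}}

```text
t: 10.15
tool_pos: [0.4515, -0.0905, 0.2388]
tool_rot: [[0.946, -0.104, 0.307], [-0.099, -0.995, -0.032], [0.309, 0.0, -0.951]]
contact_force: [-0.3, -0.3, 0.5]
width: 0.0219
```

```bash
python3 n2.py .03 18 .025
```

```text
10.15 [ 0.45148364 -0.09049073  0.23877593] [-12.8  28.3  22.3 130.3 -64.3  11.3 -28.4] [-0.3 -0.3  0.5] 0.021936016293406576
shift cm [-0.04  0.02 -5.59] rv [ 0.0001  0.     -0.0022] deg 0.1 TCP [ 0.4511 -0.0903  0.1829]
```

```bash
cat > kin.py <<'E'
from h import *
import itertools
S=[([-75.986,30.733,-.252,88.115,.149,61.152,-4.079],[.19869,.61856,.40386],[[-.9521,.3057,-.0004],[.3057,.9521,-.0017],[-.0002,-.0017,-1]]),
([-65.031,3.503,21.533,117.573,10.608,55.735,-45.449],[.35785,.24992,.46469],[[-.059,.984,.169],[.994,.074,-.08],[-.091,.163,-.982]]),
([-60.616,2.969,28.558,118.91,18.2125,58.8566,-96.145],[.39753,.15194,.46467],[[.814,.555,.168],[.58,-.779,-.238],[-.001,.292,-.957]]),
([-52.973,34.722,24.59,129.725,10.803,17.675,-97.788],[.40076,.14801,.20094],[[.82,.548,.166],[.573,-.784,-.24],[-.001,.292,-.956]]),
([-44,37.9,22.8,128.1,12.7,13.9,-93.4],[.43183,.10326,.18023],[[.821,.547,.166],[.571,-.785,-.24],[-.001,.292,-.956]]),
([-14.8,17.4,23.8,128.4,-22,19.4,-69.2],[.44802,-.09016,.31743],[[.949,-.104,.296],[-.099,-.995,-.032],[.298,.001,-.955]]),
([-12.8,28.3,22.3,130.3,-64.3,11.3,-28.4],[.45148,-.09049,.23878],[[.946,-.104,.307],[-.099,-.995,-.032],[.309,0,-.951]])]
Ax='zyzyzyz'
def rots(q,sg,o1,o7):
    a=np.array(q)*sg; a[0]+=o1; a[6]+=o7
    Rs=[Ro.from_euler(c,v,degrees=True) for c,v in zip(Ax,a)]
    out=[];R=Ro.identity()
    for r in Rs: R=R*r; out.append(R)
    return out
def err(p,sg): return np.concatenate([(rots(q,sg,*p)[-1].as_matrix()-np.array(R)).ravel() for q,_,R in S])
def fit():
    best=None
    for t in itertools.product([1,-1],repeat=6):
        sg=np.array([t[0],1,*t[1:]])
        for i in ([0,0],[180,0],[0,180],[180,180]):
            r=least_squares(err,i,args=(sg,),max_nfev=20)
            if best is None or r.cost<best[0]-1e-9: best=(r.cost,sg,r.x)
    c,sg,o=best
    A=[];b=[]
    for q,p,_ in S:
        Rs=[R.as_matrix() for R in rots(q,sg,*o)]
        A.append(np.hstack([np.array([[0],[0],[1.]]),Rs[1][:,[0,2]],Rs[3][:,[0,2]],Rs[5][:,[0,2]]]));b+=p
    A=np.vstack(A);x,*_=np.linalg.lstsq(A,np.array(b),rcond=None)
    print('rot cost',c,sg,o,'links d1,(x,z)2,(x,z)4,(x,z)6',x.round(4),'res',np.abs(A@x-b).max()); return sg,o,x
if __name__=='__main__': fit()
E
python3 kin.py
```

```text
rot cost 8.475738193644617e-06 [-1  1 -1  1 -1  1 -1] [2.33309468e-02 9.00210153e+01] links d1,(x,z)2,(x,z)4,(x,z)6 [ 0.418  -0.0586  0.5007 -0.0128  0.4725 -0.0277  0.2401] res 0.042916524053702915
```

```bash
cat > kin2.py <<'E'
from kin import *
SG=np.array([-1,1,-1,1,-1,1,-1.]);O=(0.0233,90.021)
def cols(q):
    Rs=[R.as_matrix() for R in rots(q,SG,*O)]
    return np.hstack([np.array([[0],[0],[1.]]),Rs[2][:,[0,2]],Rs[3][:,[0]],Rs[4][:,[0,2]],Rs[5][:,[0,2]]]),Rs[-1]
A=np.vstack([cols(q)[0] for q,_,_ in S]);b=np.concatenate([p for _,p,_ in S])
X=np.linalg.lstsq(A,b,rcond=1e-4)[0]
lo=np.array([-154.64,-21.42,-72.66,13.99,-74.86,10.95,-158.01]);hi=np.array([154.64,123.67,72.17,137.28,254.86,109.41,158.01])
def fk(q): C,R=cols(q); return C@X,R
def ik(T,R,q0,m=1.0):
    def e(q):
        p,Q=fk(q);return np.r_[(p-T)*100,Ro.from_matrix(Q.T@R).as_rotvec()*30,(q-q0)*1e-4]
    r=least_squares(e,np.clip(q0,lo+m+.1,hi-m-.1),bounds=(lo+m,hi-m),x_scale=10);p,Q=fk(r.x)
    return r.x,np.linalg.norm(p-T),np.degrees(np.linalg.norm(Ro.from_matrix(Q.T@R).as_rotvec()))
if __name__=='__main__':
    print(X.round(4),np.abs(A@X-b).max())
    f=np.array([np.cos(np.radians(-6.1)),np.sin(np.radians(-6.1))])
    q0=np.array(S[-1][0])
    for al,h in((18,.025),(15,.03),(12,.03)):
      for d in(-.015,0,.05,.1):
        T,R=pose([*(np.array([.5767,-.1037])+f*(d-.045)),h],-6.1,al,'x')
        best=min((ik(T,R,np.array(s)) for s in (q0,[-30,35,40,125,0,15,-80],[20,35,-30,125,40,15,-60],[-12,40,10,120,120,20,150],[5,40,0,120,180,20,100])),key=lambda r:r[1]*1000+r[2])
        print(al,h,d,best[0].round(1),'pos mm',round(best[1]*1e3,2),'deg',best[2].round(2))
E
python3 kin2.py
```

```text
[ 0.5149 -0.0161  0.4984  0.0459 -0.0379  0.4578 -0.0117  0.3179] 0.04361801891747394
18 0.025 -0.015 [  43.9   40.1  -27.9  126.1   87.3   12.  -157. ] pos mm 2.77 deg 1.02
18 0.025 0 [  42.6   40.6  -27.3  124.7   86.7   12.  -157. ] pos mm 1.21 deg 0.46
18 0.025 0.05 [  38.1   41.9  -24.8  119.7   74.5   12.  -146.8] pos mm 0.0 deg 0.0
18 0.025 0.1 [-10.8  43.1  20.9 113.8 -63.7  14.5 -32.7] pos mm 0.0 deg 0.0
15 0.03 -0.015 [-11.7  37.   20.3 125.5 -70.9  12.  -24. ] pos mm 0.0 deg 0.0
15 0.03 0 [-10.5  37.4  19.4 124.  -66.   12.  -28.6] pos mm 0.0 deg 0.0
15 0.03 0.05 [-13.3  40.9  23.9 117.7 -60.8  16.8 -35.2] pos mm 0.0 deg 0.0
15 0.03 0.1 [ 19.   40.3  -8.3 113.4  17.   12.2 -99. ] pos mm 0.0 deg 0.0
12 0.03 -0.015 [-14.6  38.3  24.9 123.3 -60.   17.  -35.1] pos mm 0.0 deg 0.0
12 0.03 0 [-15.2  39.3  25.9 121.4 -58.7  18.3 -36.7] pos mm 0.0 deg 0.0
12 0.03 0.05 [ 20.   38.2  -9.1 116.9  17.4  13.8 -99.1] pos mm 0.0 deg 0.0
12 0.03 0.1 [ 20.4  41.2 -10.6 109.9  18.   18.3 -99.6] pos mm 0.0 deg 0.0
```

```bash
python3 n2.py .015 15 .032
```

```text
10.15 [ 0.45148364 -0.09049073  0.23877593] [-12.8  28.3  22.3 130.3 -64.3  11.3 -28.4] [-0.3 -0.3  0.5] 0.021936016293406576
shift cm [ 2.28 -0.23 -4.64] rv [ 0.0056  0.0521 -0.0022] deg 3.0 TCP [ 0.4743 -0.0928  0.1923]
```

Request:
{"api": "apply_moves", "payload": {
  "targets": "25 0.8 -0.1 0 0.002 0.026 0;25 1.6 -0.15 0 0.006 0.052 -0.002;25 2.3 -0.2 -1 0.006 0.052 -0.002;25 2.3 -0.2 -2 0.006 0.052 -0.002;25 2.3 -0.2 -3 0.006 0.052 -0.002;25 2.3 -0.2 -4 0.006 0.052 -0.002;25 2.3 -0.2 -4.6 0.006 0.052 -0.002;25 2.3 -0.2 -4.6 0.006 0.052 -0.002"
}}

```text
t: 10.95
tool_pos: [0.4745, -0.0923, 0.193]
tool_rot: [[0.961, -0.106, 0.257], [-0.103, -0.994, -0.027], [0.259, -0.001, -0.966]]
contact_force: [0.1, -0.5, -0.2]
width: 0.0219
```

```bash
python3 n2.py .0 15 .032; python3 pic.py pics/c.png
```

```text
10.95 [ 0.47447483 -0.09229846  0.19300948] [-11.1  36.   20.5 126.3 -69.9  12.2 -24. ] [ 0.1 -0.5 -0.2] 0.02188219281824749
shift cm [ 1.48 -0.21 -0.07] rv [-0.0009 -0.0002 -0.0003] deg 0.1 TCP [ 0.4892 -0.0944  0.1923]
```

View pics/c.png

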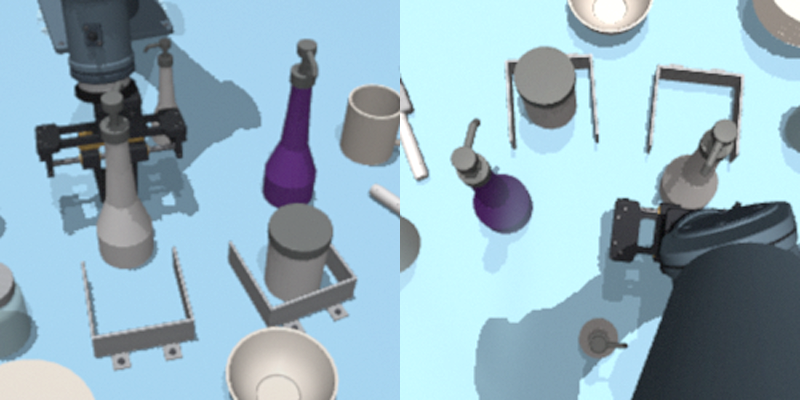

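Pose reached, with the gripper squarely behind the bottle in the mouth line. I push 3.5 cm and track.

Request:
{"api": "apply_moves", "payload": {
  "targets": "25 0.4 -0.05 0 0 0 0;25 0.8 -0.1 0 0 0 0;25 1.1 -0.13 0 0 0 0;25 1.4 -0.17 0 0 0 0;25 1.75 -0.2 0 0 0 0;25 2.1 -0.24 0 0 0 0;25 2.45 -0.28 0 0 0 0;25 2.8 -0.32 0 0 0 0;25 3.15 -0.36 0 0 0 0;25 3.5 -0.4 0 0 0 0"
}}

```text
t: 12.05
tool_pos: [0.5106, -0.0955, 0.1941]
tool_rot: [[0.96, -0.104, 0.26], [-0.101, -0.995, -0.025], [0.261, -0.002, -0.965]]
contact_force: [-0.6, 0.2, 0.9]
width: 0.0218
```

```bash
python3 track.py .597 -.106
```

```text
t 12.05 TCP [ 0.510633   -0.09552576  0.19414194] F [-0.6  0.2  0.9] q [-14.7  38.8  25.6 121.5 -66.2  16.7 -29.1]
scene [ 0.5947 -0.1043] 258 0.0006301642636006605 bay [-0.0802  0.0027] lean [ 0.01113855 -0.00221339]
top [ 0.597 -0.106] 6 None bay [-0.0778  0.0012] lean [-0.00930821  0.00957439]
```

Request:
{"api": "apply_moves", "payload": {
  "targets": "25 0.4 -0.06 0 0 0 0;25 0.8 -0.12 0 0 0 0;25 1.2 -0.18 0 0 0 0;25 1.6 -0.24 0 0 0 0;25 2 -0.3 0 0 0 0;25 2.4 -0.36 0 0 0 0;25 2.8 -0.42 0 0 0 0;25 3.2 -0.48 0 0 0 0;25 3.6 -0.54 0 0 0 0;25 4 -0.6 0 0 0 0"
}}

```text
t: 13.15
tool_pos: [0.5507, -0.1016, 0.1942]
tool_rot: [[0.96, -0.104, 0.26], [-0.101, -0.995, -0.025], [0.261, -0.002, -0.965]]
contact_force: [-2.0, -0.0, 0.2]
width: 0.0221
```

```bash
python3 track.py .635 -.109
```

```text
t 13.15 TCP [ 0.55072227 -0.10160691  0.19419844] F [-2.  -0.   0.2] q [-16.8  42.1  29.6 115.9 -63.1  21.1 -33.7]
scene [ 0.6347 -0.1102] 260 0.0005800815194836311 bay [-0.0398  0.0011] lean [ 0.01135316 -0.00221784]
top [ 0.635 -0.109] 4 None bay [-0.0397  0.0023] lean [-0.00742372  0.00608999]
```

Request:
{"api": "apply_moves", "payload": {
  "targets": "25 0.4 -0.06 0 0 0 0;25 0.8 -0.12 0 0 0 0;25 1.2 -0.18 0 0 0 0;25 1.6 -0.23 0 0 0 0;25 2 -0.28 0 0 0 0;25 2.4 -0.33 0 0 0 0;25 2.8 -0.37 0 0 0 0;25 3.2 -0.41 0 0 0 0;25 3.6 -0.45 0 0 0 0;25 4 -0.5 0 0 0 0"
}}

```text
t: 14.25
tool_pos: [0.5907, -0.1066, 0.1942]
tool_rot: [[0.96, -0.104, 0.26], [-0.101, -0.995, -0.025], [0.261, -0.002, -0.965]]
contact_force: [-2.8, -0.1, 1.1]
width: 0.022
```

```bash
python3 track.py .675 -.115
```

```text
t 14.25 TCP [ 0.59074068 -0.10658985  0.19422096] F [-2.8 -0.1  1.1] q [-17.9  45.5  32.5 110.1 -60.7  25.2 -37.9]
scene [ 0.6748 -0.1152] 235 0.0005479345582689134 bay [0.0005 0.0004] lean [ 0.01127064 -0.00233639]
top [ 0.698  -0.0919] 107 0.002002630378962552 bay [0.0212 0.026 ] lean [-0.02311425 -0.00915311]
```

Request:
{"api": "apply_moves", "payload": {
  "targets": "25 -0.5 0.05 0 0 0 0;25 -1.5 0.16 0 0 0 0;25 -3 0.3 0 0 0 0;25 -5 0.5 0 0 0 0;25 -6.5 0.7 0.5 0 0 0;25 -7 0.75 4 0 0 0;25 -7 0.75 8 0 0 0;25 -7 0.75 12 0 0 0;25 -7 0.75 16 0 0 0;25 -7 0.75 20 0 0 0"
}}

```text
t: 15.35
tool_pos: [0.5192, -0.0992, 0.3954]
tool_rot: [[0.96, -0.105, 0.259], [-0.102, -0.994, -0.024], [0.261, -0.003, -0.965]]
contact_force: [0.4, 1.1, 0.5]
width: 0.0219
```

Request:
{"api": "apply_moves", "payload": {
  "targets": "25 -1 3 3 0 0 0;25 -2 7 6 0 0 0;25 -2 11 6 0 0 0;25 -2 15 6 0 0 0;25 -2 19 6 0 0 0;25 -2 23 6 0 0 0;25 -2 27 6 0 0 0;25 -2 30 6 0 0 0;25 -2 30 6 0 0 0;25 -2 30 6 0 0 0"
}}

```text
t: 16.35
tool_pos: [0.4998, 0.2006, 0.4537]
tool_rot: [[0.96, -0.103, 0.259], [-0.1, -0.995, -0.025], [0.26, -0.002, -0.966]]
contact_force: [0.3, -0.0, 0.4]
width: 0.022
```

```bash
python3 track.py .675 -.115; python3 pic.py pics/d.png
python3 - <<'E'
from h import *
z=np.load('top1.npz');X=cloud(z['d'],z['camera_matrix'],z['R'],z['t'])
for nm,(u,v) in dict(tub=(222,100),jar=(402,125),tumbler=(418,218),mug=(108,205)).items(): print(nm,np.nanmedian(X[v-6:v+7,u-6:u+7].reshape(-1,3),0))
E
```

```text
t 16.35 TCP [0.49983455 0.20058521 0.45366251] F [ 0.3 -0.   0.4] q [-81.4  25.1  68.5 110.  -23.6  48.  -99.7]
scene [ 0.6755 -0.1153] 224 0.0005183195370055785 bay [0.0013 0.0003] lean [ 0.01148405 -0.00229853]
top [ 0.6764 -0.1149] 114 0.0002779334261232935 bay [0.0021 0.0008] lean [-0.00984939  0.00500689]
tub [0.70897948 0.07706666 0.10274912]
jar [ 0.66118925 -0.27428659  0.09992995]
tumbler [ 0.48519236 -0.31690881  0.0491607 ]
mug [0.51241106 0.32102881 0.00863818]
```

View pics/d.png

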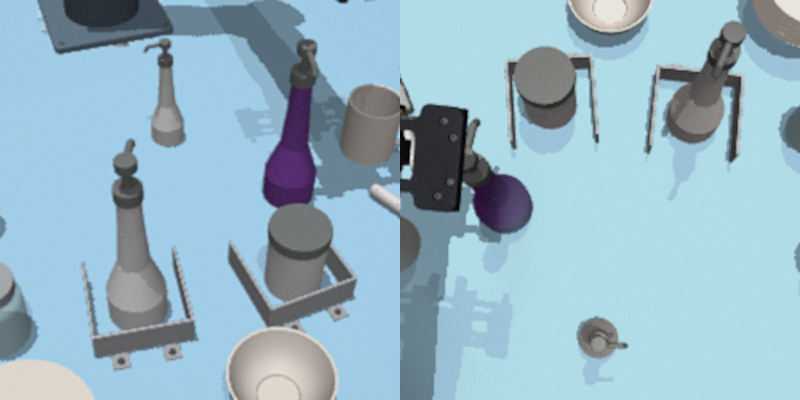

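```bash
python3 -c "
from bench import env
print(env.sign_off())"
```

```text
the job is handed in; nothing more can be done
None
```

The large white pump bottle is standing in the empty (right-hand) bay, and I handed the job in at about 16 s. I used two low pushes on its foot: one diagonally past the look-alikes to the bay mouth, then one straight in. The arm was then backed off and raised clear.

- **Position:** in the bay's frame the bottle's axis is at x of about +1 to +2 mm and y of about 0 to +1 mm. The scene and top cameras agree to about 1 mm.
- **Upright:** it looks upright in the last picture; I did not measure the tilt angle directly.
- **Forces:** wrist force readings taken after each push were about 3 N or less. I did not read the finger contact force itself.
- **Other items:** the tub, jar, tumbler and mug read within 1 mm of where they began. The purple and small bottles look unmoved in the last picture. I did not measure the brush, but nothing went near it.
- **Checks that disagreed:** one top-camera fit late in the push was wrong, because it caught the bay wall while the arm hid the foot; it agreed again once the arm was clear. My own joint model, used only to judge reach, was about 4 cm off in position. The steeper tilt I first planned for the second push came up against a wrist joint limit, so I used 15°.

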